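Set the gib screw of a dish slide and run the carriage to its stop

TASK

Set the running clearance of the dish slide: turn the black thumbscrew on the blue gib block clockwise until you feel it bottom snugly, without forcing it, then back it off a quarter of a turn. Then slide the dish carriage by its red post all the way to the blue end stop and let go, leaving the screw as set and the two bottles and the timer where they stand.

Things in the scene. Friction and masses are not known exactly. Their poses are not given: they have to be found in the camera images.
- stage: fixed dish slide: dark steel base 100 x 260 x 12 mm, long along its y, a blue gib block (62 x 46 mm, top 50 mm above the counter) at its -y end, a blue end stop (top 36 mm) at its +y end. Origin on the counter near the middle of the base; +y is the way the carriage goes to the end stop, z up
- thumbscrew (a point): centre of the gib screw's black bar head, on its upright axis, 77 mm above the counter, at stage x 0, y -78 mm. Bar 36 mm long (point x), 10 thick (point y), 24 high (65 to 89 mm above the counter); under it a 15 mm washer and 22 mm bush (to 54 mm). Clockwise from above tightens. Starts 1 to 2.3 rad short of bottom; the bar's direction at bottom differs every time
- screw_tip (a point): swivelling lower end of the gib screw, hidden inside the gib block; its direction means nothing; it falls 1 mm per clockwise turn. A quarter turn is only 0.25 mm, so its measured height is too coarse to work by
- screw_seat (a point): hidden point in the gib block where the screw tip first touches bottom (z up; tip height over it 0 at first touch). Feel at the thumbscrew: about 0.025 N m of drag while it runs; from first touch the torque rises springily by 1 N m per rad: 0.1 N m more than the drag is snug, 0.35 is too much
- spring_washer (a point): thin steel spring washer, 15 mm diameter, under the head of the thumbscrew; its height over screw_seat is 16.0 mm when slack and shrinks by 0.5 mm per N m (0.5 mm per rad of springy turn after the screw has bottomed): far too little to read from measured positions
- carriage (a joint): slide of the dish carriage, in m: 0 nearest the gib block, 0.070 against the end stop; friction about 2.5 N, stays where it is left
- post (a point): point on the axis of the carriage's upright red post (14 mm diameter, top 82 mm above the counter, standing on the plate whose top is 30 mm above the counter; this point 70 mm above the counter). A glass dish (58 mm wide, top 44 mm) is fixed beside it, on its stage -x side
- bottle: white bottle with purple cap, 42 mm diameter, 62 mm tall, origin at its foot; must stay where it is
- dropper: small white bottle with blue cap, 28 mm diameter, 58 mm tall, origin at its foot; must stay where it is
- timer: white kitchen-type timer with two buttons, 62 x 62 x 18 mm, origin at its underside; must stay where it is

How it is judged:
By the outcome, as a careful person would: the job done as asked, in the order asked, and still so for the second after the job is handed in, with the robot touching nothing.
It also fails if it takes over 72 s, if anything falls off the work surface, if the arm or the gripper's body presses on something with over 40 N, if the wrist force passes 120 N, or if a joint passes its speed limit or range.

ROBOT

A 7-joint arm with a two-finger parallel gripper is mounted at the origin on the work surface; the furniture and walls round the work are solid. World frame = base frame: x ahead of the robot, y to its left, z up, the work surface at z = 0. Lengths are in mm, angles in rad, forces in N, time in s.
With the tool pointing down it reaches from about 400 to 875 mm from the base axis. Payload 4.4 kg.
Tool frame: the origin (TCP) lies on the centre line of the jaws, within the pads' length; the fingertips stand 11 mm ahead of it and the grasp point (between the pads) lies 8 mm behind it (ctrl.tips_ahead is the distance from the TCP to the fingertips, in mm); z points along the fingers, y is the line along which they close (so a half turn about z gives the same grasp; the last joint's range is limited). The gripper opens to 85 mm and grips with 20 to 120 N. Pads are 22 mm wide; open, the fingers measure 114 mm over their backs; the gripper's body (76 mm by 85 mm) begins 54 mm behind the grasp point. The pads swing forward as they close: fully open they stand 13 mm farther back than shut.
Start: joints at [1.141, 0.628, 0.038, 1.517, -0.027, 0.996, -0.02], TCP at [231.316, -607.462, 242.313] pointing down, gripper open.
Joint ranges: [-3.06, 3.06], [-0.37, 2.12], [-1.25, 1.32], [0.18, 2.47], [-1.1, 4.24], [0.23, 1.98], [-2.94, 2.94]. Speed limits (rad/s): [2.57, 2.57, 3.14, 3.14, 3.14, 3.14, 3.14].

INTERFACE

Orientations are given as [roll, pitch, yaw] about the fixed x, y, z axes, in that order (R = Rz(yaw) Ry(pitch) Rx(roll)).
In Python, from cell import ctrl, eyes, job gives the robot as it stands. The module is installed in compiled form; this text tells all that it offers.
- The arm moves only by the tool carry_out, never from a script. Its argument "moves" is a list of rows, each an object of numbers: "tx", "ty", "tz": the shift along the tool's x, y, z as a fraction of full scale; "twist": the turn about the tool's z as a fraction of full scale; "fingers": the opening, from 0 (shut) to 1 (fully open). In form: [{"tx": .., "ty": .., "tz": .., "twist": .., "fingers": ..}, ...]. A call has 1 to 12 rows; each row shifts and turns the commanded pose from where the row before left it, along the tool's axes as they then stand; what a row does not reach is not made up. Full scale, the value 1, is 0.3 m for a shift and pi rad for a turn. A row lasts 1/8 s, in which the tool goes at most 62.5 mm and 10.7 degrees, less where a joint would pass 70% of its speed; a pose out of reach is approached as far as the arm can. A call with a number of a shift or a turn outside -1 to 1 is refused whole. A call with a gripper value outside its range is refused whole. The fingers move at their own pace and stop on an object; the grip force is fixed at half the most. Time passes only in rows, so rows that do not move let the fingers close. It gives the time, the measured TCP pose, the force, the opening and the grip force at its end, in the units of the state.
- ctrl.read_state(): the state, without advancing time (a new reading comes with each control period).
- eyes.get_image(name): name is "side" or "top"; returns a dict with "color" (400x640x3 uint8, blue, green, red), "fovy" (degrees; the focal length in pixels is half the picture's height over the tangent of half this angle, whatever the lens; pixels are square), "cx", "cy" (the principal point, pixels), "world_from_camera" (4x4, takes a point from camera to world coordinates). Camera axes: x right, y up, looking along -z (the intrinsics and any distortion apply to the point x, -y, -z); pixel columns grow to the right and rows downward; lengths in mm; the calibration is good to about 2 mm. A picture is of the moment at which its call begins. There is no depth.
- job.finish_job(): hands the job in; it is judged then, once.
The state is a dict: "clock": time; "qpos": joint angles; "qd": joint speeds; "tau": joint torques, N m; "eef_pos": TCP position; "tool_rot": TCP orientation; "force": force on the tool from outside, world axes, zero at the start; "torque": the same for the moment, N m; "width": finger opening in mm; "gripper_force": force on a finger pad.
Only numpy, scipy, OpenCV 4.12 (cv2) and the standard library are available. Lean on these libraries where they do the work, as an engineer would, in place of code of your own. Each camera call takes 0.05 s, during which the arm holds its last target. There are 200 camera calls.

## Working session

There is one attempt and no reset: what is moved stays moved. The work goes in short steps, Python scripts to look and compute and a tool call to move; the robot and the scene stay as the last step left them, time stands still between calls to the robot, and variables do not carry over. Pictures are saved under pics/ and viewed, at most 10 in all, crops included, and the job is handed in when it is done.

Besides the shell and the picture viewer there is one more tool, called as name(argument=value, ...), one argument or row to a line, values as JSON. carry_out: Moves the arm, as the interface text tells. Its arguments: {"type":"object","properties":{"moves":{"type":"array","items":{"type":"object","properties":{"tx":{"type":"number","minimum":-1,"maximum":1},"ty":{"type":"number","minimum":-1,"maximum":1},"tz":{"type":"number","minimum":-1,"maximum":1},"twist":{"type":"number","minimum":-1,"maximum":1},"fingers":{"type":"number"}}}}},"required":["moves"]}

```bash
mkdir -p pics; cat > h.py <<'E'
import numpy as np,cv2
from cell import ctrl,eyes,job
def ray(im,u,v):
    f=200/np.tan(np.radians(im["fovy"])/2);T=np.array(im["world_from_camera"])
    d=T[:3,:3]@np.array([(u-im["cx"])/f,-(v-im["cy"])/f,-1]);return T[:3,3],d
def onz(im,u,v,z):
    o,d=ray(im,u,v);return o+d*(z-o[2])/d[2]
def proj(im,p):
    f=200/np.tan(np.radians(im["fovy"])/2);T=np.array(im["world_from_camera"])
    c=T[:3,:3].T@(np.array(p)-T[:3,3]);return im["cx"]-f*c[0]/c[2],im["cy"]+f*c[1]/c[2]
E
python3 - <<'E'
from h import *
for n in("side","top"):
    im=eyes.get_image(n);cv2.imwrite(f"pics/{n}0.png",im["color"]);print(n,im.keys(),im["fovy"],im["cx"],im["cy"],np.round(im["world_from_camera"],3).tolist())
print(ctrl.read_state(),ctrl.tips_ahead)
E
```

```text
side dict_keys(['color', 'fovy', 'cx', 'cy', 'world_from_camera']) 43.64325213851047 330.4873303382281 198.92865843442615 [[0.532, 0.394, -0.75, -194.03], [-0.847, 0.243, -0.473, -443.709], [-0.004, 0.886, 0.463, 513.808], [0.0, 0.0, 0.0, 1.0]]
top dict_keys(['color', 'fovy', 'cx', 'cy', 'world_from_camera']) 44.04772060104634 321.40421400091395 207.3565373990026 [[-0.015, 0.994, -0.105, 405.364], [-1.0, -0.014, 0.004, 13.158], [0.002, 0.105, 0.994, 1024.11], [0.0, 0.0, 0.0, 1.0]]
{'clock': 0.1, 'qpos': array([ 1.14120628,  0.62926097,  0.03844369,  1.51828189, -0.02700402,
        0.99633198, -0.02000033]), 'qd': array([ 0.00070405, -0.00123545, -0.00039418, -0.00488034, -0.00120913,
        0.00085542,  0.00015186]), 'tau': array([ 3.35063152e-03, -5.64528680e+01,  1.23046372e+00, -1.93974084e+01,
        1.12416645e-02,  5.34280800e-03, -5.52901486e-05]), 'eef_pos': array([ 231.11248953, -606.9253303 ,  241.47183049]), 'tool_rot': array([-3.13982837e+00,  1.48901574e-05,  3.63788104e-01]), 'force': array([ 0.60773618,  0.68471048, -0.14701742]), 'torque': array([-0.03120506,  0.03443502, -0.00403471]), 'gripper_force': 0.0, 'width': 85.56874997216839} 11.0
```

View pics/top0.png

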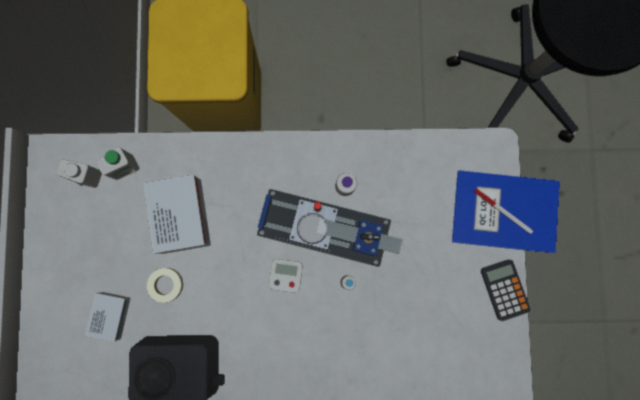

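View pics/side0.png

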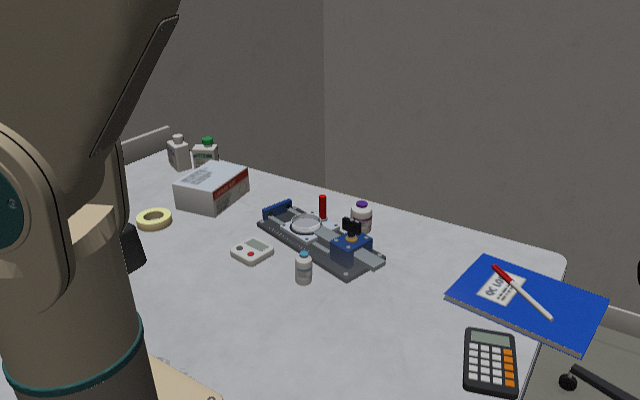

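The top view shows the stage from end stop (265,210) to gib (368,238), red post at (318,206), bottle (346,184), dropper (348,282) and timer (286,276). The side view shows the black head at (351,225). I'll zoom in next.

```bash
python3 - <<'E'
from h import *
T=cv2.imread("pics/top0.png");S=cv2.imread("pics/side0.png")
a=cv2.resize(T[175:300,250:410],None,fx=4.5,fy=4.5,interpolation=cv2.INTER_CUBIC)[:, :]
b=cv2.resize(S[190:290,250:390],None,fx=5,fy=5,interpolation=cv2.INTER_CUBIC)
cv2.imwrite("pics/tz.png",a);cv2.imwrite("pics/sz.png",b)
im=eyes.get_image("top");si=eyes.get_image("side")
def blobs(im,box,lo,hi,amin=8):
    x0,y0,x1,y1=box;h=cv2.cvtColor(im["color"][y0:y1,x0:x1],cv2.COLOR_BGR2HSV);m=cv2.inRange(h,lo,hi)
    n,l,s,c=cv2.connectedComponentsWithStats(m)
    return [(c[i]+[x0,y0]).round(1).tolist()+[int(s[i,4])]+s[i,:4].tolist() for i in range(1,n) if s[i,4]>=amin]
for nm,i,box in(("top",im,(250,175,410,300)),("side",si,(230,190,390,290))):
    print(nm,"blue",blobs(i,box,(105,120,50),(122,255,255)));print(" red",blobs(i,box,(0,150,90),(8,255,255)));print(" black",blobs(i,box,(0,0,0),(180,255,32)))
    print(" purple",blobs(i,box,(125,80,40),(150,255,255)))
E
```

```text
top blue [[264.4, 211.2, 145, 9, 20, 12, 33], [367.4, 237.4, 482, 103, 45, 30, 35]]
 red [[317.1, 205.2, 33, 65, 27, 6, 7]]
 black []
 purple [[346.8, 181.4, 78, 92, 2, 10, 10]]
side blue [[276.4, 208.2, 249, 32, 9, 30, 21], [352.3, 242.1, 380, 100, 42, 42, 20]]
 red [[322.0, 196.0, 17, 89, 5, 7, 3]]
 black [[287.3, 205.8, 12, 56, 14, 4, 4], [270.2, 213.1, 12, 38, 22, 5, 3], [351.3, 226.9, 235, 113, 28, 18, 19]]
 purple [[361.2, 203.6, 60, 126, 11, 11, 7]]
```

View pics/tz.png

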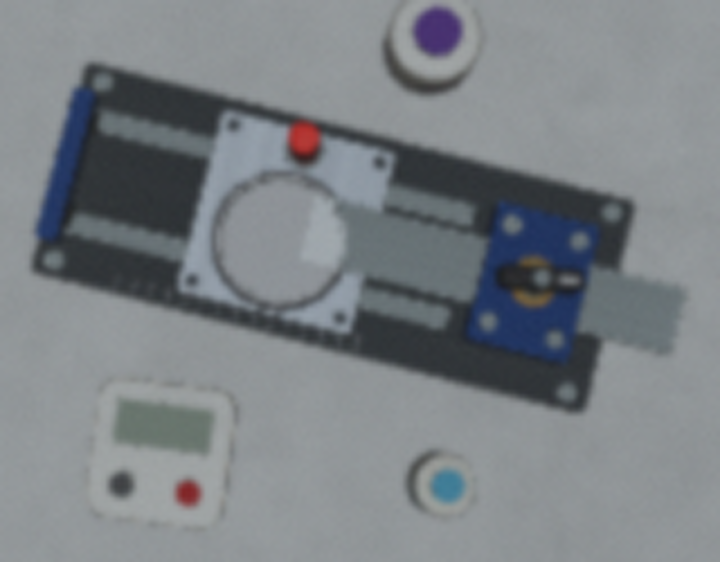

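View pics/sz.png

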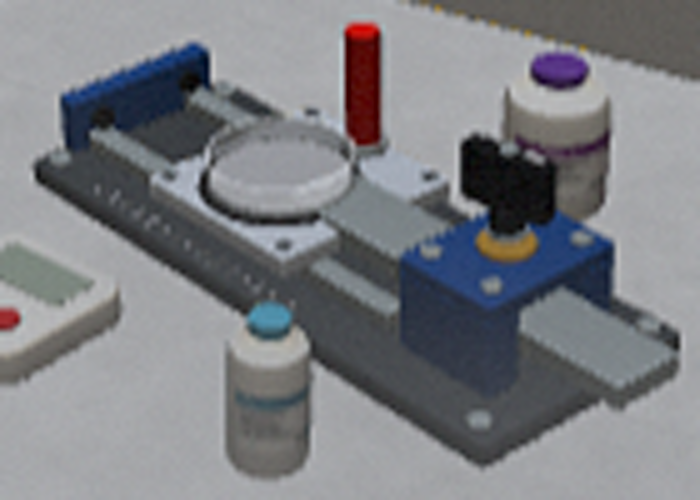

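Top zoom: the base corners are clear, the black bar lies nearly along the image's horizontal from (500,275) to (583,280), and the red post top is at (304,133). The side zoom confirms the bar head over the bronze bush and shows free air around it.

```bash
cat > m.py <<'E'
from h import *
im=eyes.get_image("top");si=eyes.get_image("side")
z=lambda p:(p[0]/4.5+250-.4,p[1]/4.5+175-.4)
c=[onz(im,*z(p),12) for p in((93,65),(632,203),(583,410),(35,270))]
C=np.mean(c,0);d=(c[0]+c[3]-c[1]-c[2])[:2];d/=np.hypot(*d);ex=np.array([d[1],-d[0]])
print("corners",np.round(c,1).tolist(),"C",C,"ydir",d,"yaw",np.arctan2(-d[0],d[1]))
print("sizes",np.linalg.norm(c[0]-c[1]),np.linalg.norm(c[0]-c[3]))
scr=C[:2]-78*d;print("screw from base",scr)
a,b=onz(im,*z((498,275)),89),onz(im,*z((584,280)),89);print("bar",a,b,(a+b)/2,np.linalg.norm(a-b),"dir",np.arctan2(*(b-a)[[1,0]]))
for zz,p in((50,[(498,205),(600,230),(568,362),(470,338)]),):
    g=np.mean([onz(im,*z(q),zz) for q in p],0);print("gib",g,"stage y",(g[:2]-C[:2])@d)
g=onz(im,317.6,205.0,82);print("post",g,"stage",(g[:2]-C[:2])@ex,(g[:2]-C[:2])@d)
print("side proj screw,bartop,post",proj(si,[*scr,77]),proj(si,[*scr,89]),proj(si,[g[0],g[1],82]))
for n,q,h in(("bottle",(438,30),62),("dropper",(447,485),58)):
    p=onz(im,*z(q),h);print(n,p)
print(proj(im,[*scr,89]))
E
python3 m.py
```

```text
corners [[552.0, 114.1, 12.0], [484.9, -131.5, 12.0], [391.4, -106.6, 12.0], [458.3, 140.9, 12.0]] C [471.62793461   4.22616232  12.        ] ydir [0.26227224 0.96499392] yaw -0.2653761199372695
sizes 254.66659481922414 97.45179349918963
screw from base [451.17069988 -71.0433637 ]
bar [449.29890338 -63.29690158  89.        ] [446.66963593 -99.38139181  89.        ] [447.98426965 -81.33914669  89.        ] 36.18015315198388 dir -1.6435319842043177
gib [447.16827432 -82.16137511  50.        ] stage y -89.77853857081008
post [509.66065404  16.5747703   82.        ] stage 33.46264605766314 21.89125818411557
side proj screw,bartop,post (np.float64(347.3435678066807), np.float64(223.5839124276018)) (np.float64(347.42444606114293), np.float64(217.54081327269003)) (np.float64(323.06398669644875), np.float64(195.65224944440135))
bottle [558.024567   -41.73165965  62.        ]
dropper [360.88167772 -41.8285456   58.        ]
(np.float64(364.338075707275), np.float64(234.6608912416496))
```

carry_out(
  moves=[
    {"tx": 0.108, "ty": -0.115, "tz": 0.02, "fingers": 0.5},
    {"tx": 0.108, "ty": -0.115, "tz": 0.02, "fingers": 0.5},
    {"tx": 0.108, "ty": -0.115, "tz": 0.02, "fingers": 0.5},
    {"tx": 0.108, "ty": -0.115, "tz": 0.02, "fingers": 0.5},
    {"tx": 0.108, "ty": -0.115, "tz": 0.02, "fingers": 0.5},
    {"tx": 0.108, "ty": -0.115, "tz": 0.02, "fingers": 0.5},
    {"tx": 0.108, "ty": -0.115, "tz": 0.02, "fingers": 0.5},
    {"tx": 0.108, "ty": -0.115, "tz": 0.02, "fingers": 0.5},
    {"tx": 0.108, "ty": -0.115, "tz": 0.02, "fingers": 0.5},
    {"tx": 0.108, "ty": -0.115, "tz": 0.02, "fingers": 0.5},
    {"tx": 0.108, "ty": -0.115, "tz": 0.02, "fingers": 0.5},
    {"tx": 0.108, "ty": -0.115, "tz": 0.02, "fingers": 0.5},
  ],
)

```text
validation failed for argument at $.mo...
```

carry_out(
  moves=[
    {"twist": -0.052, "fingers": 0.5},
    {"twist": -0.052, "fingers": 0.5},
    {"twist": -0.052, "fingers": 0.5},
    {"twist": -0.052, "fingers": 0.5},
    {"twist": -0.052, "fingers": 0.5},
    {"twist": -0.052, "fingers": 0.5},
    {"twist": -0.049, "fingers": 0.5},
    {"fingers": 0.5},
    {"fingers": 0.5},
  ],
)

```text
validation failed for argument at $.mo...
```

carry_out(
  moves=[
    {"tx": 0.108, "ty": -0.115, "tz": 0.02, "twist": 0, "fingers": 0.5},
    {"tx": 0.108, "ty": -0.115, "tz": 0.02, "twist": 0, "fingers": 0.5},
    {"tx": 0.108, "ty": -0.115, "tz": 0.02, "twist": 0, "fingers": 0.5},
    {"tx": 0.108, "ty": -0.115, "tz": 0.02, "twist": 0, "fingers": 0.5},
    {"tx": 0.108, "ty": -0.115, "tz": 0.02, "twist": 0, "fingers": 0.5},
    {"tx": 0.108, "ty": -0.115, "tz": 0.02, "twist": 0, "fingers": 0.5},
    {"tx": 0.108, "ty": -0.115, "tz": 0.02, "twist": 0, "fingers": 0.5},
    {"tx": 0.108, "ty": -0.115, "tz": 0.02, "twist": 0, "fingers": 0.5},
    {"tx": 0.108, "ty": -0.115, "tz": 0.02, "twist": 0, "fingers": 0.5},
    {"tx": 0.108, "ty": -0.115, "tz": 0.02, "twist": 0, "fingers": 0.5},
    {"tx": 0.108, "ty": -0.115, "tz": 0.02, "twist": 0, "fingers": 0.5},
    {"tx": 0.108, "ty": -0.115, "tz": 0.02, "twist": 0, "fingers": 0.5},
  ],
)

```text
clock: 1.8
eef_pos: [448.1, -80.9, 170.4]
tool_rot: [3.141, -0.001, 0.364]
force: [-0.1, -0.6, 0.4]
width: 42.9
gripper_force: 0.0
```

carry_out(
  moves=[
    {"tx": 0, "ty": 0, "tz": 0, "twist": -0.052, "fingers": 0.5},
    {"tx": 0, "ty": 0, "tz": 0, "twist": -0.052, "fingers": 0.5},
    {"tx": 0, "ty": 0, "tz": 0, "twist": -0.052, "fingers": 0.5},
    {"tx": 0, "ty": 0, "tz": 0, "twist": -0.052, "fingers": 0.5},
    {"tx": 0, "ty": 0, "tz": 0, "twist": -0.052, "fingers": 0.5},
    {"tx": 0, "ty": 0, "tz": 0, "twist": -0.052, "fingers": 0.5},
    {"tx": 0, "ty": 0, "tz": 0, "twist": -0.049, "fingers": 0.5},
    {"tx": 0, "ty": 0, "tz": 0, "twist": 0, "fingers": 0.5},
    {"tx": 0, "ty": 0, "tz": 0, "twist": 0, "fingers": 0.5},
  ],
)

```text
clock: 2.92
eef_pos: [447.4, -82.3, 170.4]
tool_rot: [3.141, 0.0, 1.495]
force: [0.3, -0.9, -0.2]
width: 42.8
gripper_force: 0.0
```

```bash
python3 - <<'E'
from h import *
si=eyes.get_image("side");print(proj(si,[448,-81.3,77]),proj(si,[448,-81.3,89]),proj(si,[448,-81.3,65]))
im=si["color"][205:250,335:370];h=cv2.inRange(im.max(2),0,45);print(*["".join('#' if v else '.' for v in r) for r in h],sep="\n")
L=[]
for i in range(6): s=ctrl.read_state();L.append(s["torque"])
print(np.round(L,4), s["qpos"])
E
```

```text
(np.float64(351.57693561973946), np.float64(225.97780161724387)) (np.float64(351.6861790356743), np.float64(219.89893335980685)) (np.float64(351.4691021939757), np.float64(231.9782107344166))
......................#............
...................................
...................................
...................................
...................................
...................................
...................................
...................................
...................................
...................................
...................................
...................................
..........#........................
........######.....................
.......########....................
.......########....................
.......#########..#................
........#############...#..........
.......###################.........
........##################.........
........##################.........
.......###################.........
.......###################.........
........##################.........
.........#################.........
........
[... 261 characters left out ...]
..................
...................................
...................................
...................................
...................................
...................................
...................................
...................................
...................................
...................................
...................................
...................................
...................................
[[-0.0243 -0.0213  0.0129]
 [-0.0243 -0.0213  0.0129]
 [-0.0243 -0.0213  0.0129]
 [-0.0243 -0.0213  0.0129]
 [-0.0243 -0.0213  0.0129]
 [-0.0243 -0.0213  0.0129]] [ 0.32945901  0.48237305 -0.29206513  2.11284698  0.24734926  0.57782509
 -0.21439074]
```

carry_out(
  moves=[
    {"tx": 0, "ty": 0, "tz": 0.06, "twist": 0, "fingers": 0.5},
    {"tx": 0, "ty": 0, "tz": 0.06, "twist": 0, "fingers": 0.5},
    {"tx": 0, "ty": 0, "tz": 0.06, "twist": 0, "fingers": 0.5},
    {"tx": 0, "ty": 0, "tz": 0, "twist": 0, "fingers": 0.5},
  ],
)

```text
clock: 3.48
eef_pos: [446.6, -82.0, 115.5]
tool_rot: [-3.139, 0.0, 1.497]
force: [-0.2, 0.3, 1.0]
width: 42.8
gripper_force: 0.0
```

carry_out(
  moves=[
    {"tx": 0.001, "ty": 0.002, "tz": 0.07, "twist": 0, "fingers": 0.5},
    {"tx": 0, "ty": 0, "tz": 0.068, "twist": 0, "fingers": 0.5},
    {"tx": 0, "ty": 0, "tz": 0, "twist": 0, "fingers": 0.5},
    {"tx": 0, "ty": 0, "tz": 0, "twist": 0, "fingers": 0.5},
  ],
)

```text
clock: 3.98
eef_pos: [448.6, -82.0, 75.8]
tool_rot: [3.14, 0.0, 1.498]
force: [0.9, -0.2, -0.5]
width: 42.4
gripper_force: 0.0
```

```bash
cat > t.py <<'E'
from h import *
import sys
n=int(sys.argv[1]) if len(sys.argv)>1 else 6
L=[];Y=[]
for i in range(n):
    eyes.get_image("top");s=ctrl.read_state();L.append([*s["torque"],*s["force"]]);Y.append([*s["eef_pos"],s["tool_rot"][2],s["qpos"][6],s["tau"][6]])
print("mean",np.mean(L,0).round(4),"std",np.std(L,0).round(4));print("pose",np.mean(Y,0).round(4),np.std(Y,0).round(4),"w",s["width"],s["gripper_force"],s["clock"],"qpos",s["qpos"].round(3))
E
python3 t.py
```

```text
mean [ 0.0143 -0.0157 -0.0055 -0.0212 -0.2109 -0.0348] std [0.0247 0.0261 0.014  0.3418 0.4174 0.4557]
pose [ 4.485254e+02 -8.207140e+01  7.569750e+01  1.497600e+00 -3.021000e-01
  8.000000e-04] [0.1508 0.0234 0.1718 0.     0.     0.0002] w 42.98466496977597 0.0 4.275 qpos [ 0.242  0.66  -0.179  2.181  0.347  0.326 -0.302]
```

carry_out(
  moves=[
    {"tx": 0, "ty": 0, "tz": 0, "twist": 0, "fingers": 0.3},
    {"tx": 0, "ty": 0, "tz": 0, "twist": 0, "fingers": 0.2},
    {"tx": 0, "ty": 0, "tz": 0, "twist": 0, "fingers": 0},
    {"tx": 0, "ty": 0, "tz": 0, "twist": 0, "fingers": 0},
    {"tx": 0, "ty": 0, "tz": 0, "twist": 0, "fingers": 0},
    {"tx": 0, "ty": 0, "tz": 0, "twist": 0, "fingers": 0},
  ],
)

```text
clock: 5.03
eef_pos: [448.3, -82.0, 75.1]
tool_rot: [3.141, 0.0, 1.498]
force: [-0.9, -0.4, 3.5]
width: 8.6
gripper_force: 62.2
```

```bash
python3 t.py
```

```text
mean [-0.0277 -0.1701 -0.0166  0.6307 -0.0645  4.1528] std [0.0297 0.0324 0.0207 0.2628 0.4894 0.6154]
pose [ 4.483046e+02 -8.199090e+01  7.505530e+01  1.497900e+00 -3.022000e-01
  1.300000e-02] [0.0073 0.01   0.0078 0.     0.     0.0001] w 8.793022523229462 62.37341612577438 5.325 qpos [ 0.242  0.661 -0.178  2.181  0.347  0.326 -0.302]
```

carry_out(
  moves=[
    {"tx": 0, "ty": 0, "tz": 0.0001, "twist": 0.055, "fingers": 0},
    {"tx": 0, "ty": 0, "tz": 0.0001, "twist": 0.055, "fingers": 0},
    {"tx": 0, "ty": 0, "tz": 0.0001, "twist": 0.055, "fingers": 0},
    {"tx": 0, "ty": 0, "tz": 0.0001, "twist": 0.055, "fingers": 0},
    {"tx": 0, "ty": 0, "tz": 0.0001, "twist": 0.055, "fingers": 0},
    {"tx": 0, "ty": 0, "tz": 0, "twist": 0, "fingers": 0},
  ],
)

```text
clock: 6.08
eef_pos: [447.4, -81.5, 75.0]
tool_rot: [-3.141, 0.001, 0.633]
force: [-1.1, 1.2, 9.1]
width: 9.0
gripper_force: 63.0
```

```bash
python3 t.py 4
```

```text
mean [ 2.3120e-01  1.9670e-01 -8.2000e-03 -1.1724e+00  1.1211e+00  8.9705e+00] std [0.017  0.0118 0.0198 0.5751 0.3055 0.4615]
pose [ 4.473469e+02 -8.146990e+01  7.499930e+01  6.343000e-01 -8.074000e-01
 -1.620000e-02] [0.0134 0.0182 0.0183 0.0001 0.0001 0.0227] w 8.724187771469833 62.976036071777344 6.275 qpos [ 0.116  0.657  0.005  2.185 -0.01   0.301 -0.807]
```

carry_out(
  moves=[
    {"tx": 0, "ty": 0, "tz": 0.0, "twist": 0.02, "fingers": 0},
    {"tx": 0, "ty": 0, "tz": 0.0, "twist": 0.02, "fingers": 0},
  ],
)

```text
clock: 6.52
eef_pos: [447.3, -81.4, 75.0]
tool_rot: [-3.14, 0.001, 0.507]
force: [-0.8, 1.4, 9.9]
width: 8.4
gripper_force: 62.9
```

```bash
python3 t.py 4
```

```text
mean [ 3.1770e-01  2.1640e-01  4.0000e-03 -1.3919e+00  1.0549e+00  9.0264e+00] std [0.0116 0.0263 0.0277 0.3019 0.4434 0.4886]
pose [ 4.472617e+02 -8.134530e+01  7.500210e+01  5.075000e-01 -8.797000e-01
 -8.280000e-02] [0.0084 0.0098 0.0038 0.0016 0.0009 0.0602] w 8.695199402297392 62.92112320661545 6.725 qpos [ 0.098  0.657  0.03   2.186 -0.064  0.301 -0.879]
```

carry_out(
  moves=[
    {"tx": 0, "ty": 0, "tz": 0.0, "twist": 0.016, "fingers": 0},
  ],
)

```text
clock: 6.85
eef_pos: [447.2, -81.3, 75.0]
tool_rot: [-3.14, 0.001, 0.457]
force: [-0.3, 1.9, 8.7]
width: 8.7
gripper_force: 62.9
```

```bash
python3 t.py 3
```

```text
mean [ 3.4220e-01  2.2800e-01 -5.4000e-03 -2.8860e-01  1.6404e+00  8.7948e+00] std [0.0313 0.0209 0.0235 0.4659 0.24   0.1664]
pose [ 4.472255e+02 -8.129470e+01  7.499440e+01  4.572000e-01 -9.083000e-01
 -8.000000e-02] [0.0204 0.0156 0.0058 0.0013 0.0007 0.0499] w 9.224169810069247 62.90760397911072 7.0 qpos [ 0.091  0.658  0.041  2.186 -0.086  0.301 -0.908]
```

carry_out(
  moves=[
    {"tx": 0, "ty": 0, "tz": 0.0, "twist": 0.016, "fingers": 0},
  ],
)

```text
clock: 7.12
eef_pos: [447.2, -81.3, 75.0]
tool_rot: [-3.14, 0.001, 0.407]
force: [-1.1, 1.9, 8.7]
width: 9.0
gripper_force: 62.9
```

```bash
python3 t.py 3
```

```text
mean [ 0.4005  0.2327  0.0241 -1.3214  1.435   9.1151] std [0.0423 0.0089 0.0294 0.1312 0.1745 0.3061]
pose [ 4.472075e+02 -8.122280e+01  7.500290e+01  4.070000e-01 -9.370000e-01
 -8.010000e-02] [0.0067 0.0154 0.0134 0.0013 0.0008 0.0498] w 8.664923387679195 62.92028993368149 7.275 qpos [ 0.084  0.658  0.051  2.186 -0.107  0.301 -0.936]
```

carry_out(
  moves=[
    {"tx": 0, "ty": 0, "tz": 0.0, "twist": 0.016, "fingers": 0},
  ],
)

```text
clock: 7.4
eef_pos: [447.2, -81.2, 75.0]
tool_rot: [-3.14, 0.001, 0.357]
force: [-1.0, 2.2, 9.7]
width: 8.7
gripper_force: 62.9
```

```bash
python3 t.py 3
```

```text
mean [ 0.429   0.2451  0.0187 -1.5275  1.7222  8.7105] std [0.0367 0.019  0.0414 0.3758 0.1849 0.3582]
pose [ 4.471731e+02 -8.117370e+01  7.499420e+01  3.568000e-01 -9.656000e-01
 -8.030000e-02] [0.0052 0.0278 0.0122 0.0013 0.0007 0.0498] w 8.957159312426805 62.93804973363876 7.55 qpos [ 0.076  0.659  0.061  2.186 -0.129  0.302 -0.965]
```

carry_out(
  moves=[
    {"tx": 0, "ty": 0, "tz": 0.0, "twist": 0.016, "fingers": 0},
  ],
)

```text
clock: 7.68
eef_pos: [447.1, -81.1, 75.0]
tool_rot: [-3.14, 0.001, 0.307]
force: [-0.9, 1.6, 8.5]
width: 9.2
gripper_force: 62.9
```

```bash
python3 t.py 3
```

```text
mean [ 0.4416  0.233   0.0141 -0.8549  1.6865  8.9936] std [0.0282 0.0154 0.0102 0.3068 0.3523 0.0937]
pose [ 4.471608e+02 -8.111660e+01  7.500300e+01  3.065000e-01 -9.943000e-01
 -8.510000e-02] [0.0066 0.001  0.009  0.0013 0.0007 0.0492] w 9.035811266104583 62.95358508825302 7.825 qpos [ 0.069  0.659  0.071  2.186 -0.15   0.302 -0.994]
```

carry_out(
  moves=[
    {"tx": 0, "ty": 0, "tz": 0.0, "twist": 0.016, "fingers": 0},
  ],
)

```text
clock: 7.95
eef_pos: [447.1, -81.1, 75.0]
tool_rot: [-3.14, 0.001, 0.257]
force: [-1.6, 1.5, 10.1]
width: 8.6
gripper_force: 62.9
```

```bash
python3 t.py 3
```

```text
mean [ 0.4454  0.2304  0.0737 -1.2802  2.5398  9.702 ] std [0.0413 0.0263 0.0311 0.4317 0.2878 0.3231]
pose [ 4.471337e+02 -8.105630e+01  7.499710e+01  2.565000e-01 -1.022800e+00
 -1.351000e-01] [0.0084 0.0179 0.0056 0.0013 0.0007 0.0484] w 8.696956845754821 62.96677619218826 8.1 qpos [ 0.062  0.66   0.082  2.187 -0.172  0.303 -1.022]
```

carry_out(
  moves=[
    {"tx": 0, "ty": 0, "tz": 0.0, "twist": 0.016, "fingers": 0},
  ],
)

```text
clock: 8.22
eef_pos: [447.1, -81.0, 75.0]
tool_rot: [-3.14, 0.001, 0.207]
force: [-0.8, 3.2, 9.9]
width: 9.0
gripper_force: 62.9
```

```bash
python3 t.py 3
```

```text
mean [ 0.5089  0.2759  0.1194 -1.3451  1.6922  9.3674] std [0.0079 0.0176 0.0077 0.2949 0.2579 0.7684]
pose [ 4.471157e+02 -8.100340e+01  7.498170e+01  2.066000e-01 -1.051400e+00
 -1.838000e-01] [0.0084 0.0089 0.0112 0.0012 0.0007 0.0484] w 9.11216833560568 62.95163154602051 8.375 qpos [ 0.055  0.66   0.092  2.187 -0.193  0.304 -1.051]
```

Torque started to rise at yaw ≈ 0.31 and is now 0.10 above drag. I'll turn slightly further so it is definitely snug.

carry_out(
  moves=[
    {"tx": 0, "ty": 0, "tz": 0.0, "twist": 0.01, "fingers": 0},
  ],
)

```text
clock: 8.5
eef_pos: [447.1, -81.0, 75.0]
tool_rot: [-3.14, 0.001, 0.176]
force: [-1.6, 1.5, 9.6]
width: 8.8
gripper_force: 62.9
```

```bash
python3 t.py 5
```

```text
mean [ 0.4727  0.238   0.1199 -1.2819  2.0637  9.5221] std [0.0397 0.0404 0.0218 0.2943 0.4391 0.4372]
pose [ 4.470983e+02 -8.095750e+01  7.498250e+01  1.762000e-01 -1.068800e+00
 -1.761000e-01] [0.0136 0.0131 0.0055 0.0008 0.0004 0.0296] w 8.55418923081275 62.90681183338165 8.75 qpos [ 0.051  0.661  0.098  2.187 -0.206  0.304 -1.068]
```

carry_out(
  moves=[
    {"tx": 0, "ty": 0, "tz": 0, "twist": -0.055, "fingers": 0},
    {"tx": 0, "ty": 0, "tz": -0.0001, "twist": -0.055, "fingers": 0},
    {"tx": 0, "ty": 0, "tz": -0.0001, "twist": -0.055, "fingers": 0},
    {"tx": 0, "ty": 0, "tz": -0.0001, "twist": -0.055, "fingers": 0},
    {"tx": 0, "ty": 0, "tz": -0.0001, "twist": -0.055, "fingers": 0},
    {"tx": 0, "ty": 0, "tz": -0.0001, "twist": -0.055, "fingers": 0},
    {"tx": 0, "ty": 0, "tz": -0.0001, "twist": -0.055, "fingers": 0},
    {"tx": 0, "ty": 0, "tz": -0.0001, "twist": -0.055, "fingers": 0},
    {"tx": 0, "ty": 0, "tz": 0, "twist": -0.055, "fingers": 0},
    {"tx": 0, "ty": 0, "tz": 0, "twist": -0.019, "fingers": 0},
    {"tx": 0, "ty": 0, "tz": 0, "twist": 0, "fingers": 0},
    {"tx": 0, "ty": 0, "tz": 0, "twist": 0, "fingers": 0},
  ],
)

```text
clock: 10.25
eef_pos: [448.6, -81.9, 75.1]
tool_rot: [3.14, 0.0, 1.789]
force: [2.4, -0.8, 2.6]
width: 9.0
gripper_force: 62.1
```

```bash
python3 t.py 3
```

```text
mean [-0.1222 -0.7072 -0.0048  3.1106 -0.4765  3.4443] std [0.0443 0.0358 0.0031 0.2393 0.4492 0.2617]
pose [ 4.486201e+02 -8.192720e+01  7.506700e+01  1.789200e+00 -1.307000e-01
  1.490000e-02] [0.0074 0.0091 0.0068 0.0002 0.0001 0.001 ] w 9.00781196424462 62.06249624490738 10.4 qpos [ 0.29   0.666 -0.249  2.179  0.466  0.345 -0.131]
```

carry_out(
  moves=[
    {"tx": 0, "ty": 0, "tz": 0, "twist": 0, "fingers": 0.4},
    {"tx": 0, "ty": 0, "tz": 0, "twist": 0, "fingers": 0.4},
    {"tx": 0, "ty": 0, "tz": 0, "twist": 0, "fingers": 0.4},
    {"tx": 0, "ty": 0, "tz": 0, "twist": 0, "fingers": 0.4},
    {"tx": 0, "ty": 0, "tz": -0.07, "twist": 0, "fingers": 0.4},
    {"tx": 0, "ty": 0, "tz": -0.1, "twist": 0, "fingers": 0.4},
    {"tx": 0, "ty": 0, "tz": -0.1, "twist": 0, "fingers": 0.4},
    {"tx": 0, "ty": 0, "tz": 0, "twist": 0.05, "fingers": 0.4},
    {"tx": 0, "ty": 0, "tz": 0, "twist": 0.05, "fingers": 0.4},
    {"tx": 0, "ty": 0, "tz": 0, "twist": 0.054, "fingers": 0.4},
    {"tx": 0, "ty": 0, "tz": 0, "twist": 0, "fingers": 0.4},
    {"tx": 0, "ty": 0, "tz": 0, "twist": 0, "fingers": 0.4},
  ],
)

```text
clock: 11.9
eef_pos: [447.8, -81.9, 155.9]
tool_rot: [-3.141, 0.0, 1.309]
force: [-0.5, -0.2, 0.5]
width: 34.4
gripper_force: 0.0
```

```bash
python3 - <<'E'
from h import *
si=eyes.get_image("side");cv2.imwrite("pics/s1.png",cv2.resize(si["color"][170:290,240:400],None,fx=4.5,fy=4.5,interpolation=cv2.INTER_CUBIC))
s=ctrl.read_state();p=s["eef_pos"];w=s["tool_rot"][2];D=np.array([509.7,16.6])-p[:2]
print(p,w,"tx",D@[np.cos(w),np.sin(w)]/300,"ty",D@[np.sin(w),-np.cos(w)]/300)
E
```

```text
[447.89299314 -81.8763906  155.91823587] 1.308628021961737 tx 0.37043444602752035 ty 0.1139080774910871
```

View pics/s1.png

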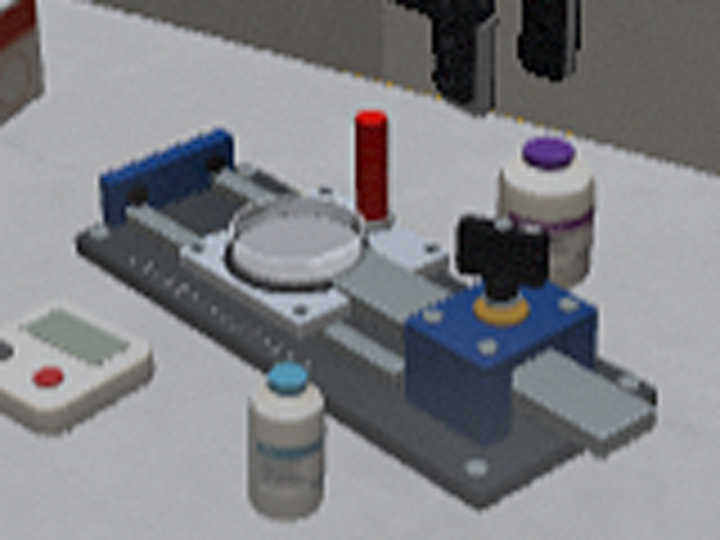

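The bar at (502,250) has turned as expected, and the bottles and timer haven't moved. Next is the post.

carry_out(
  moves=[
    {"tx": 0.0926, "ty": 0.0285, "tz": 0, "twist": 0, "fingers": 0.4},
    {"tx": 0.0926, "ty": 0.0285, "tz": 0, "twist": 0, "fingers": 0.4},
    {"tx": 0.0926, "ty": 0.0285, "tz": 0, "twist": 0, "fingers": 0.4},
    {"tx": 0.0926, "ty": 0.0285, "tz": 0, "twist": 0, "fingers": 0.4},
    {"tx": 0, "ty": 0, "tz": 0.06, "twist": 0, "fingers": 0.4},
    {"tx": 0, "ty": 0, "tz": 0.06, "twist": 0, "fingers": 0.4},
    {"tx": 0, "ty": 0, "tz": 0, "twist": 0, "fingers": 0.4},
    {"tx": 0, "ty": 0, "tz": 0, "twist": 0, "fingers": 0.4},
  ],
)

```text
clock: 12.95
eef_pos: [510.3, 16.3, 120.4]
tool_rot: [3.141, -0.0, 1.307]
force: [-0.2, 0.8, 0.7]
width: 34.0
gripper_force: 0.0
```

```bash
python3 - <<'E'
from h import *
si=eyes.get_image("side");cv2.imwrite("pics/s2.png",cv2.resize(si["color"][130:260,240:400],None,fx=4.5,fy=4.5,interpolation=cv2.INTER_CUBIC))
s=ctrl.read_state();p=s["eef_pos"];w=s["tool_rot"][2];D=np.array([509.7,16.6])-p[:2]
print(p,w,"tx",D@[np.cos(w),np.sin(w)]/300,"ty",D@[np.sin(w),-np.cos(w)]/300,s["qpos"])
E
```

```text
[510.4903835  16.2833877 120.5788172] 1.3064099170671548 tx 0.00033023433440434487 ty -0.002818854191156982 [ 0.05600244  0.62165351 -0.2110013   2.01106672  0.24290948  0.53132954
 -0.591122  ]
```

View pics/s2.png

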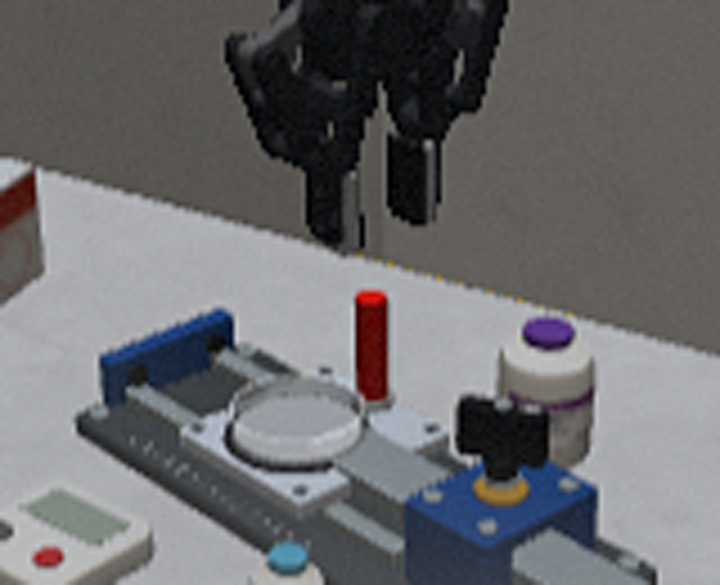

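The jaw gap sits centred above the post at (371,300). I'll go down and grip.

carry_out(
  moves=[
    {"tx": 0, "ty": -0.002, "tz": 0.06, "twist": 0, "fingers": 0.4},
    {"tx": 0, "ty": 0, "tz": 0.06, "twist": 0, "fingers": 0.4},
    {"tx": 0, "ty": 0, "tz": 0.04, "twist": 0, "fingers": 0.4},
    {"tx": 0, "ty": 0, "tz": 0, "twist": 0, "fingers": 0.4},
    {"tx": 0, "ty": 0, "tz": 0, "twist": 0, "fingers": 0},
    {"tx": 0, "ty": 0, "tz": 0, "twist": 0, "fingers": 0},
    {"tx": 0, "ty": 0, "tz": 0, "twist": 0, "fingers": 0},
    {"tx": 0, "ty": 0, "tz": 0, "twist": 0, "fingers": 0},
    {"tx": 0, "ty": 0, "tz": 0, "twist": 0, "fingers": 0},
  ],
)

```text
clock: 14.12
eef_pos: [509.3, 16.7, 72.7]
tool_rot: [3.141, -0.0, 1.306]
force: [-2.0, 0.2, 6.5]
width: 11.4
gripper_force: 58.9
```

carry_out(
  moves=[
    {"tx": 0.015, "ty": 0, "tz": 0, "twist": 0, "fingers": 0},
    {"tx": 0.015, "ty": 0, "tz": 0, "twist": 0, "fingers": 0},
    {"tx": 0.015, "ty": 0, "tz": 0, "twist": 0, "fingers": 0},
    {"tx": 0.015, "ty": 0, "tz": 0, "twist": 0, "fingers": 0},
    {"tx": 0.015, "ty": 0, "tz": 0, "twist": 0, "fingers": 0},
    {"tx": 0.015, "ty": 0, "tz": 0, "twist": 0, "fingers": 0},
    {"tx": 0.015, "ty": 0, "tz": 0, "twist": 0, "fingers": 0},
    {"tx": 0.015, "ty": 0, "tz": 0, "twist": 0, "fingers": 0},
  ],
)

```text
clock: 15.12
eef_pos: [518.5, 50.2, 72.7]
tool_rot: [-3.141, 0.002, 1.305]
force: [-2.6, -3.2, 7.5]
width: 11.6
gripper_force: 59.0
```

carry_out(
  moves=[
    {"tx": 0.01, "ty": 0, "tz": 0, "twist": 0, "fingers": 0},
    {"tx": 0.01, "ty": 0, "tz": 0, "twist": 0, "fingers": 0},
  ],
)

```text
clock: 15.38
eef_pos: [520.0, 56.0, 72.7]
tool_rot: [-3.141, 0.002, 1.305]
force: [-2.5, -2.5, 6.6]
width: 11.6
gripper_force: 59.0
```

```bash
python3 - <<'E'
from h import *
im=eyes.get_image("side");cv2.imwrite("pics/s3.png",cv2.resize(im["color"][170:290,240:400],None,fx=4.5,fy=4.5,interpolation=cv2.INTER_CUBIC))
E
```

```text
(no output)
```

View pics/s3.png

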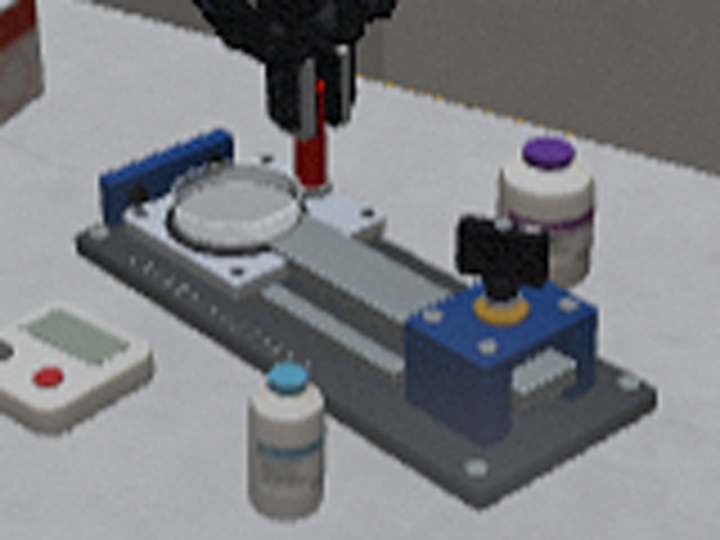

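The carriage's left corner, at (130,205), is close to the stop but not touching it yet. I'll continue in small steps until the force rises.

carry_out(
  moves=[
    {"tx": 0.008, "ty": 0, "tz": 0, "twist": 0, "fingers": 0},
    {"tx": 0.006, "ty": 0, "tz": 0, "twist": 0, "fingers": 0},
  ],
)

```text
clock: 15.68
eef_pos: [521.2, 60.1, 72.8]
tool_rot: [-3.142, 0.001, 1.306]
force: [-3.3, -2.0, 7.2]
width: 11.9
gripper_force: 58.9
```

carry_out(
  moves=[
    {"tx": 0.005, "ty": 0, "tz": 0, "twist": 0, "fingers": 0},
    {"tx": 0.005, "ty": 0, "tz": 0, "twist": 0, "fingers": 0},
  ],
)

```text
clock: 15.92
eef_pos: [522.0, 63.0, 72.8]
tool_rot: [-3.142, 0.001, 1.306]
force: [-2.8, -1.9, 6.3]
width: 11.5
gripper_force: 58.9
```

carry_out(
  moves=[
    {"tx": 0.005, "ty": 0, "tz": 0, "twist": 0, "fingers": 0},
  ],
)

```text
clock: 16.05
eef_pos: [522.3, 64.4, 72.7]
tool_rot: [-3.141, 0.002, 1.306]
force: [-3.2, -1.7, 6.5]
width: 11.5
gripper_force: 58.9
```

carry_out(
  moves=[
    {"tx": 0.005, "ty": 0, "tz": 0, "twist": 0, "fingers": 0},
    {"tx": 0.003, "ty": 0, "tz": 0, "twist": 0, "fingers": 0},
  ],
)

```text
clock: 16.3
eef_pos: [523.0, 66.8, 72.8]
tool_rot: [-3.141, 0.001, 1.306]
force: [-2.9, -1.9, 7.3]
width: 11.9
gripper_force: 58.9
```

carry_out(
  moves=[
    {"tx": 0.004, "ty": 0, "tz": 0, "twist": 0, "fingers": 0},
    {"tx": 0.003, "ty": 0, "tz": 0, "twist": 0, "fingers": 0},
  ],
)

```text
clock: 16.55
eef_pos: [523.1, 67.1, 72.7]
tool_rot: [-3.141, 0.004, 1.305]
force: [-3.7, -5.8, 8.7]
width: 11.9
gripper_force: 59.1
```

carry_out(
  moves=[
    {"tx": 0.004, "ty": 0, "tz": 0, "twist": 0, "fingers": 0},
    {"tx": 0, "ty": 0, "tz": 0, "twist": 0, "fingers": 0},
  ],
)

```text
clock: 16.8
eef_pos: [523.1, 67.1, 72.7]
tool_rot: [-3.14, 0.006, 1.304]
force: [-4.7, -7.3, 10.0]
width: 11.6
gripper_force: 59.2
```

The carriage has stopped at y = 67.1 and the force is building, so it's against the stop. Let go and rise.

carry_out(
  moves=[
    {"tx": 0, "ty": 0, "tz": 0, "twist": 0, "fingers": 0.4},
    {"tx": 0, "ty": 0, "tz": 0, "twist": 0, "fingers": 0.4},
    {"tx": 0, "ty": 0, "tz": 0, "twist": 0, "fingers": 0.4},
    {"tx": 0, "ty": 0, "tz": 0, "twist": 0, "fingers": 0.4},
    {"tx": 0, "ty": 0, "tz": -0.06, "twist": 0, "fingers": 0.4},
    {"tx": 0, "ty": 0, "tz": -0.1, "twist": 0, "fingers": 0.4},
    {"tx": 0, "ty": 0, "tz": -0.15, "twist": 0, "fingers": 0.4},
    {"tx": 0, "ty": 0, "tz": -0.1, "twist": 0, "fingers": 0.4},
    {"tx": 0, "ty": 0, "tz": 0, "twist": 0, "fingers": 0.4},
    {"tx": 0, "ty": 0, "tz": 0, "twist": 0, "fingers": 0.4},
  ],
)

```text
clock: 18.05
eef_pos: [523.6, 70.8, 194.3]
tool_rot: [-3.141, 0.001, 1.306]
force: [-0.2, -0.4, -0.0]
width: 34.0
gripper_force: 0.0
```

```bash
python3 - <<'E'
from h import *
im=eyes.get_image("side");cv2.imwrite("pics/s4.png",cv2.resize(im["color"][170:290,240:400],None,fx=4.5,fy=4.5,interpolation=cv2.INTER_CUBIC))
E
```

```text
(no output)
```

View pics/s4.png

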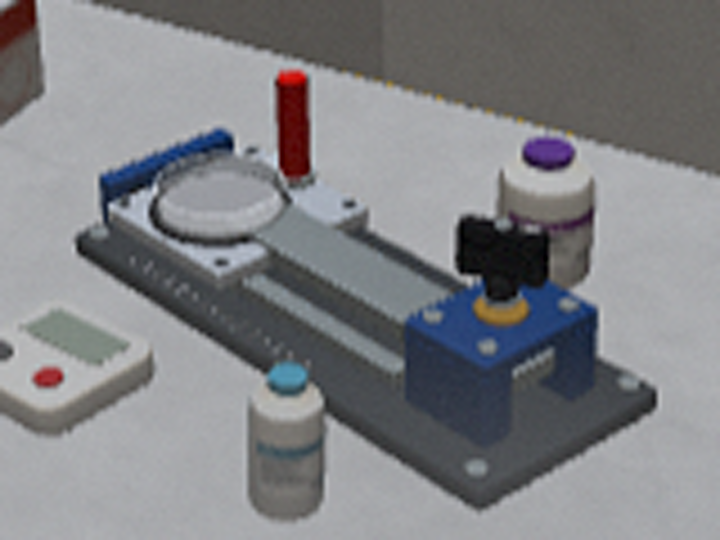

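The carriage plate at (110,205) is against the blue stop. The bar at (502,250) and the bottles and timer look unchanged, and the gripper is clear.

```bash
python3 -c "
from cell import job
print(job.finish_job())"
```

```text
the job is handed in; nothing more can be done
None
```

The job is handed in: I turned the thumbscrew to snug (about 0.13 N m above drag), backed it off about a quarter turn (1.61 rad, roughly 2° over), then slid the carriage to the end stop and released it; the bottles and timer look unmoved.

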